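# Point out the gouge and the ear

### The job

Show the carver what comes next: point from just above at the blade of the fishtail gouge in the tool tray (the one that widens towards its cutting edge) and stay there for two seconds, then point from just above at the middle of the ear on the foam head, stay two seconds and finish still pointing there. Bring the fingertips within a few centimetres each time, but touch nothing on the bench, and keep them well up when passing over the other tools in the tray so that none of those is pointed at.

Things in the scene. Friction and masses are not known exactly. Their poses are not given: they have to be found in the camera images.
- fishtail_blade (a point): the place to point at on the fishtail gouge: on top of its steel blade, on its centre line, 25 mm behind the cutting edge; about 23 above the bench top. Axes as fishtail
- fishtail: fishtail gouge, loose in one lane of the tray: octagonal pale wooden handle, brass ferrule, steel blade; 250 long, lying flat. Origin on the tray floor under mid-length; x runs from handle to cutting edge (handle x -125 to +7, handle 28 thick; blade x +60 to +125), z up, blade 14 to 20 above the origin. Its blade is a shallow trough that flares from 10 wide at the shank to 38 wide at the cutting edge
- ear (a point): the place to point at on the head: the middle of the ear's outer face, which looks straight up, about 206 above the bench top and the highest part of the head (its raised rim stands 4 higher). z up
- head: life-size roughed-out head of ochre foam with pencil lines, lying left ear up in a plywood cradle; one fixed piece. Origin on the bench under the ear; x to the face, -y to the crown, z up. Nose x +127, back x -92, crown y -123, cut neck y +142, side of the head up to 196 high. The ear, 72 (y) by 46 (x), has a curled rim and stands 12 proud of it
- tray: shallow wooden tool tray, 300 (x) by 242 (y), walls 24 high, fixed to the bench, origin under its centre, z up. Floor 6 thick; three low dividers make four lanes 56 apart along y, one carving tool in each, blades towards +x (away from the robot); which tool is in which lane varies, and tray and head may stand on either side of the robot's middle line
- chisel_blade (a point): not to be pointed at: top of the blade of the straight chisel, 25 mm behind its edge
- chisel: straight chisel, loose in the tray: octagonal pale wooden handle, brass ferrule, steel blade; 250 long, lying flat. Origin on the tray floor under mid-length; x runs from handle to cutting edge (handle x -125 to +7, handle 28 thick; blade x +60 to +125), z up, blade 14 to 20 above the origin. Its flat blade is 30 wide with parallel sides
- roundnose_blade (a point): not to be pointed at: top of the blade of the round-nosed gouge, 25 mm behind its edge
- roundnose: round-nosed gouge, loose in the tray: octagonal pale wooden handle, brass ferrule, steel blade; 250 long, lying flat. Origin on the tray floor under mid-length; x runs from handle to cutting edge (handle x -125 to +7, handle 28 thick; blade x +60 to +125), z up, blade 14 to 20 above the origin. Its blade is 22 wide, parallel, with a rounded end
- veiner_blade (a point): not to be pointed at: top of the blade of the veiner, 25 mm behind its edge
- veiner: veiner, loose in the tray: octagonal pale wooden handle, brass ferrule, steel blade; 250 long, lying flat. Origin on the tray floor under mid-length; x runs from handle to cutting edge (handle x -125 to +7, handle 28 thick; blade x +60 to +125), z up, blade 14 to 20 above the origin. Its blade is a narrow trough 9 wide
- mallet: turned wooden carver's mallet standing on its thick end, 88 in diameter, 243 high, at the far side of the bench; loose. Origin under its centre
- tub: yellow lidded plastic tub, 122 in diameter, 120 high, at the far side of the bench; loose. Origin under its centre
- rasp: flat rasp with wooden handle lying along x between tray and head, 310 long, 28 wide, 25 high; loose. Origin on the bench; handle x -160 to -60, blade to x +150

How it is judged:
On the way, in this order (a step that is already met when the one before it is completed fails the run):
1. the fingertips dwell just above the fishtail gouge's blade (horizontal distance between the grasp point and fishtail_blade below 0.026 m and z of the grasp point in the frame of fishtail_blade between 0.012 and 0.08 m), for 2 s.
2. the fingertips dwell just above the middle of the ear (horizontal distance between the grasp point and ear below 0.026 m and z of the grasp point in the frame of ear between 0.012 and 0.08 m), for 2 s.
At the end, for the whole second after the job is handed in: The point between the finger pads (2 cm behind the tips) is still within 26 mm of the ear's middle seen from above and 12 to 80 mm above it; the tray's tools, mallet, tub and rasp lie within 6 mm of where they began. Each place was pointed at like this for 2 s, the gouge first (all of step 2 and distance of each of fishtail, chisel, roundnose, veiner, mallet, tub, rasp from where it was at the start of the episode below 0.006 m and linear speed of fishtail below 0.01 m/s); the robot touches nothing.
It fails at once if the robot touches something on the bench (over 0.3 N) (contact force between any of the fingers, the arm and fishtail above 0.3 N or contact force between any of the fingers, the arm and chisel above 0.3 N or contact force between any of the fingers, the arm and roundnose above 0.3 N or contact force between any of the fingers, the arm and veiner above 0.3 N or contact force between any of the fingers, the arm and tray above 0.3 N or contact force between any of the fingers, the arm and head above 0.3 N or contact force between any of the fingers, the arm and mallet above 0.3 N or contact force between any of the fingers, the arm and tub above 0.3 N or contact force between any of the fingers, the arm and rasp above 0.3 N or contact force between any of the fingers, the arm and table above 0.3 N).
It fails at once if a tool in the tray is lifted or shifted (distance of any of fishtail, chisel, roundnose, veiner from where it was at the start of the episode above 0.01 m).
It fails at once if the mallet, tub or rasp is disturbed (distance of any of mallet, tub, rasp from where it was at the start of the episode above 0.01 m).
It fails at once if another tool in the tray is pointed at (pad point within 18 mm of its blade seen from above and less than 60 mm above it) ((horizontal distance between the grasp point and chisel_blade below 0.018 m and z of the grasp point in the frame of chisel_blade below 0.06 m) or (horizontal distance between the grasp point and roundnose_blade below 0.018 m and z of the grasp point in the frame of roundnose_blade below 0.06 m) or (horizontal distance between the grasp point and veiner_blade below 0.018 m and z of the grasp point in the frame of veiner_blade below 0.06 m)).
It also fails if it takes over 54 s, if anything falls off the work surface, if the arm or the gripper's body presses on something with over 40 N, if the wrist force passes 120 N, or if a joint passes its speed limit or range.

### The arm

A 7-joint arm with a two-finger parallel gripper is mounted at the origin on the work surface. World frame = base frame: x ahead of the robot, y to its left, z up, the work surface at z = 0. Lengths are in m, angles in rad, forces in N, time in s.
With the tool pointing down it reaches from about 0.4 to 0.85 m from the base axis. Payload 10.4 kg.
Tool frame: the origin (TCP) lies at the very end of the fingers, on their centre line; the grasp point (between the pads) lies 19 mm behind it; z points along the fingers, y is the direction in which the jaws open and shut (so a half turn about z gives the same grasp; the last joint's range is limited). The gripper opens to 87 mm and grips with 3 to 60 N. Pads are 19 mm wide; open, the fingers measure 117 mm over their backs; the gripper's body (75 mm by 190 mm) begins 51 mm behind the grasp point.
Start: joints at [1.097, 0.332, -0.065, 1.46, 0.022, 1.35, -0.088], TCP at [0.272, -0.563, 0.223] pointing down, gripper open.
Joint ranges: [-2.6, 2.6], [-0.5, 2.12], [-1.47, 1.34], [0.16, 2.42], [-1.27, 4.41], [0.06, 2.06], [-2.6, 2.6]. Speed limits (rad/s): [2.22, 2.22, 2.79, 2.79, 3.14, 3.14, 3.14].

### API

Orientations are given as a unit quaternion [x, y, z, w].
In Python, from bench import r gives the robot as it stands.
- The arm moves only by the tool move_arm, never from a script. Its argument "deltas" is a list of rows, each a list of 5 numbers: the gripper's target within -1 to 1 (fully open at 1, half-way at 0, shut at -1), then the shift along the tool's x, y, z as a fraction of full scale, then the turn about the tool's z as a fraction of full scale. A call has 1 to 12 rows; each row shifts and turns the commanded pose from where the row before left it, along the tool's axes as they then stand; what a row does not reach is not made up. Full scale, the value 1, is 2.5 cm for a shift and 90 degrees for a turn. A row lasts 1/12 s, in which the tool goes at most 41.7 mm and 7.16 degrees, less where a joint would pass 70% of its speed; a pose out of reach is approached as far as the arm can. A call with a number of a shift or a turn outside -1 to 1 is refused whole. A call with a gripper value outside its range is refused whole. The fingers move at their own pace and stop on an object; "squeeze" is the grip in N (left out, the last holds). Time passes only in rows, so rows that do not move let the fingers close. It gives the time, the measured TCP pose, the force and the opening at its end, in the units of the state.
- r.read_state(): the state, without advancing time (a new reading comes with each control period).
- r.camera(name): name is "side" or "top" or "wrist"; returns the picture (400x640x3 uint8, red, green, blue); there is no depth.
- r.camera_info(name): a dict with "K" (3x3 intrinsics, pixels), "R" (3x3) and "t" (3): a world point X has camera coordinates R X + t; the wrist camera has in their place "hand_eye" (4x4, takes a point from camera to tool coordinates, whose origin is the TCP and whose axes are the flange's). Camera axes: x right, y down, z forward; pixel columns grow to the right and rows downward; lengths in m; the calibration is good to about 2 mm. A picture is of the moment at which its call begins: read the wrist's pose just before it. camera_info takes no time and is no camera call.
- r.close_job(): hands the job in, once; it reports no verdict.
Trained networks look in the newest picture that a camera, given by its name, has taken for a name from the list of things; names that differ only in an ending like _2 or _b are one class to them, and where a whole thing is asked for, a point or a joint stands for the part that bears it (a point fixed in the world has none). Each returns a list of dicts, best first, with "confidence" (0 to 1); they miss things now and then, are a little off and sometimes report something else, mostly with a low value. They report only what shows in the picture. A call takes as long as a camera call.
- r.boxes_of(camera, label): "position" ([x, y, z] in m, in the coordinates of the camera as it stood for that picture, good to about 4 mm: the middle of the surface that is visible of it).
- r.tip_of(camera, label): "position" ([x, y, z] in m, in the coordinates of the camera as it stood for that picture, good to about 4 mm: a listed point, or the origin of a listed thing).
The state is a dict: "time": time; "joint_positions": joint angles; "joint_vel": joint speeds; "joint_torque": joint torques, N m; "ee_pos": TCP position; "eef_rot": TCP orientation; "ft_force": force on the tool from outside, world axes, zero at the start; "torque": the same for the moment, N m; "width": finger opening in m.
Only numpy, scipy, OpenCV 4.12 (cv2) and the standard library are available. Lean on these libraries where they do the work, as an engineer would, in place of code of your own. Each camera call takes 0.05 s, during which the arm holds its last target.

## Working session

There is one attempt and no reset: what is moved stays moved. The work goes in short steps, Python scripts to look and compute and a tool call to move; the robot and the scene stay as the last step left them, time stands still between calls to the robot, and variables do not carry over. Pictures are saved under pics/ and viewed, and the job is handed in when it is done.

Besides the shell and the picture viewer there is one more tool, called after "Request:" as name(argument=value, ...), one argument or row to a line, values as JSON. move_arm: Moves the arm, as the interface text tells. Shift numbers are shares of 2.5 cm and turn numbers shares of 90 degrees, none past 1 either way. Its arguments: {"type":"object","properties":{"deltas":{"type":"array","items":{"type":"array","items":{"type":"number"}}},"squeeze":{"type":"number"}},"required":["deltas"]}

```bash
mkdir -p pics; cat > h.py <<'E'
import numpy as np, cv2
from bench import r
from scipy.spatial.transform import Rotation as Ro
def cam2w(cam,p,st=None):
    ci=r.camera_info(cam)
    if cam=='wrist':
        st=st or r.read_state()
        H=np.array(ci['hand_eye']); q=H[:3,:3]@p+H[:3,3]
        return Ro.from_quat(st['eef_rot']).apply(q)+st['ee_pos']
    return np.array(ci['R']).T@(np.array(p)-np.array(ci['t']))
def snap(cam,name):
    im=r.camera(cam); cv2.imwrite(f'pics/{name}.png',im[:,:,::-1]); return im
E
python3 - <<'E'
from h import *
s=r.read_state(); print(s['time'],s['ee_pos'],s['eef_rot'],s['width'])
print(Ro.from_quat(s['eef_rot']).as_matrix().round(3))
for c in ['top','side']:
    snap(c,c+'0')
    for l in ['fishtail_blade','ear','chisel_blade','roundnose_blade','veiner_blade','head','mallet','tub','rasp','tray']:
        for d in r.tip_of(c,l)[:2]: print(c,l,round(d['confidence'],2),cam2w(c,d['position']).round(3))
print(r.read_state()['time'])
E
```

```text
0.0 [ 0.27213457 -0.56221618  0.22177807] [ 9.74704770e-01  2.23495277e-01 -1.74413913e-04 -6.65526903e-04] 0.08715290164319099
[[ 0.9    0.436 -0.001]
 [ 0.436 -0.9    0.001]
 [-0.    -0.001 -1.   ]]
top fishtail_blade 0.95 [0.587 0.294 0.026]
top ear 0.98 [ 0.516 -0.278  0.204]
top chisel_blade 0.8 [0.585 0.352 0.022]
top chisel_blade 0.32 [0.48  0.194 0.009]
top roundnose_blade 0.91 [0.585 0.242 0.02 ]
top veiner_blade 0.88 [0.583 0.194 0.024]
top veiner_blade 0.7 [0.586 0.296 0.021]
top head 0.65 [ 0.484  0.284 -0.001]
top mallet 0.86 [ 0.791 -0.148  0.001]
top mallet 0.44 [ 0.487  0.282 -0.001]
top tub 0.93 [0.798 0.082 0.003]
top rasp 0.78 [ 0.527  0.006 -0.005]
top tray 0.89 [ 0.485  0.28  -0.001]
side fishtail_blade 0.88 [0.59  0.297 0.025]
side ear 0.61 [ 0.518 -0.283  0.204]
side chisel_blade 0.74 [0.585 0.344 0.021]
side chisel_blade 0.35 [ 0.801  0.087 -0.002]
side roundnose_blade 0.82 [0.587 0.238 0.018]
side roundnose_blade 0.65 [ 0.489  0.277 -0.004]
side veiner_blade 0.7 [0.589 0.242 0.02 ]
side veiner_blade 0.62 [0.58  0.189 0.022]
side head 0.68 [ 0.522 -0.28   0.   ]
side mallet 0.81 [ 0.792 -0.151 -0.002]
side tub 0.79 [0.802 0.087 0.   ]
side rasp 0.75 [ 0.528  0.001 -0.004]
side tray 0.69 [ 0.489  0.28  -0.   ]
1.1
```

View pics/top0.png

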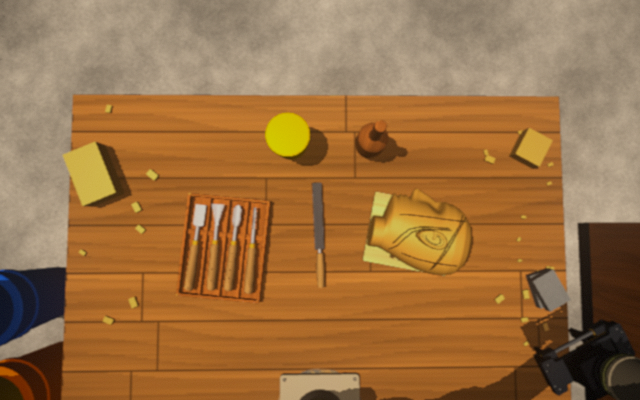

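View pics/side0.png

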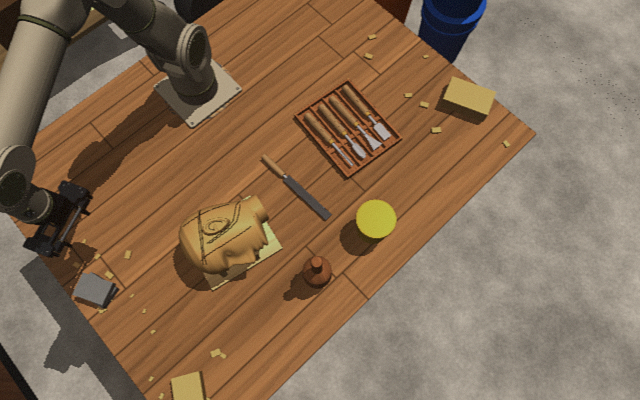

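```bash
python3 - <<'E'
from h import *
im=cv2.imread('pics/top0.png')
def pr(c,X):
    ci=r.camera_info(c); p=np.array(ci['K'])@(np.array(ci['R'])@X+ci['t']); return (p[:2]/p[2]).round(1)
for n,X in dict(fish=[.588,.295,.023],ear=[.517,-.28,.206],ch=[.585,.35,.023],rn=[.585,.24,.023],ve=[.583,.192,.023]).items(): print(n,pr('top',X),pr('side',X))
u,v=pr('top',np.array([.588,.28,.023])).astype(int)
u0,v0=max(u-75,0),max(v-55,0)
cv2.imwrite('pics/crop0.png',cv2.resize(im[v0:v0+110,u0:u0+150],None,fx=5,fy=5,interpolation=2)); print(u0,v0)
E
```

```text
fish [218.  212.6] [371.8 141.6]
ear [432.1 238.7] [215.2 223.8]
ch [199.2 213.7] [382.4 131.1]
rn [236.8 213.5] [359.7 151.1]
ve [253.2 214.1] [349.1 159.6]
148 157
```

View pics/crop0.png

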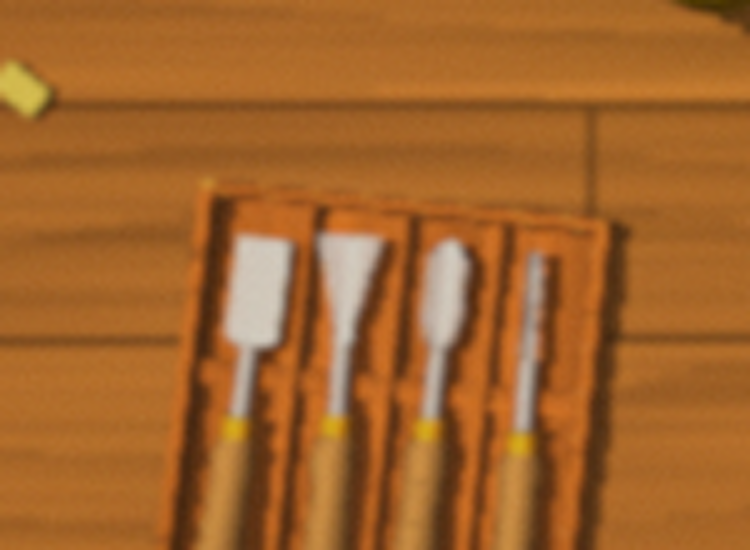

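The top view shows the flared blade second from the left in the tray, at pixel (218, 212). The ear is at (432, 239). Both match the network points within a few mm, and their heights of 25 and 204 mm agree with the text. I'll lift and shut the gripper first, then cross high.

Request:
move_arm(
  deltas=[
    [-1,0,0,-1,0],
    [-1,0,0,-1,0],
    [-1,0,0,-1,0],
    [-1,0,0,-1,0],
    [-1,0.3,-0.3,-0.5,0],
    [-1,0.5,-0.5,0,0],
    [-1,0.7,-0.68,0,0],
    [-1,0.7,-0.68,0,0],
    [-1,0.7,-0.68,0,0],
    [-1,0.7,-0.68,0,0],
    [-1,0.7,-0.68,0,0],
    [-1,0.7,-0.68,0,0],
  ],
)

```text
time: 2.1
ee_pos: [0.332, -0.3963, 0.3345]
eef_rot: [0.975, 0.224, -0.0, -0.0]
ft_force: [-0.6, -1.6, -0.0]
width: 0.0151
```

Request:
move_arm(
  deltas=[
    [-1,0.8,-0.77,0,0],
    [-1,0.8,-0.77,0,0],
    [-1,0.8,-0.77,0,0],
    [-1,0.8,-0.77,0,0],
    [-1,0.8,-0.77,0,0],
    [-1,0.8,-0.77,0,0],
    [-1,0.8,-0.77,0,0],
    [-1,0.8,-0.77,0,0],
    [-1,0.8,-0.77,0,0],
    [-1,0.8,-0.77,0,0],
    [-1,0.8,-0.77,0,0],
    [-1,0.8,-0.77,0,0],
  ],
)

```text
time: 3.1
ee_pos: [0.4468, -0.0838, 0.3346]
eef_rot: [0.975, 0.224, -0.0, 0.0]
ft_force: [0.4, -0.5, -0.1]
width: 0.0005
```

Request:
move_arm(
  deltas=[
    [-1,0.8,-0.77,0,0],
    [-1,0.8,-0.77,0,0],
    [-1,0.8,-0.77,0,0],
    [-1,0.8,-0.77,0,0],
    [-1,0.8,-0.77,0,0],
    [-1,0.8,-0.77,0,0],
    [-1,0.8,-0.77,0,0],
    [-1,0.8,-0.77,0,0],
    [-1,0.8,-0.77,0,0],
    [-1,0.8,-0.77,0,0],
    [-1,0.8,-0.77,0,0],
    [-1,0.8,-0.77,0,0],
  ],
)

```text
time: 4.1
ee_pos: [0.562, 0.2284, 0.3345]
eef_rot: [0.975, 0.224, -0.0, 0.0]
ft_force: [0.2, -1.3, 1.0]
width: 0.0003
```

Request:
move_arm(
  deltas=[
    [-1,0.7,-0.65,0,0],
    [-1,0.7,-0.65,0,0],
    [-1,0.7,-0.65,0,0],
    [-1,0,0,0.3,0],
    [-1,0,0,0,0],
    [-1,0,0,0,0],
  ],
)

```text
time: 4.6
ee_pos: [0.5878, 0.2932, 0.3268]
eef_rot: [0.975, 0.224, -0.001, 0.0]
ft_force: [0.3, 0.2, 0.1]
width: 0.0003
```

```bash
python3 - <<'E'
from h import *
s=r.read_state(); print(s['time'],s['ee_pos'])
im=snap('wrist','w1')
for l in ['fishtail_blade','chisel_blade','roundnose_blade']:
    for d in r.tip_of('wrist',l)[:2]: print(l,round(d['confidence'],2),cam2w('wrist',d['position'],s).round(4))
E
```

```text
4.6 [0.58781998 0.29323807 0.32680475]
fishtail_blade 0.79 [0.5878 0.3029 0.0215]
chisel_blade 0.92 [0.5867 0.3509 0.026 ]
roundnose_blade 0.98 [0.5879 0.2441 0.024 ]
```

View pics/w1.png

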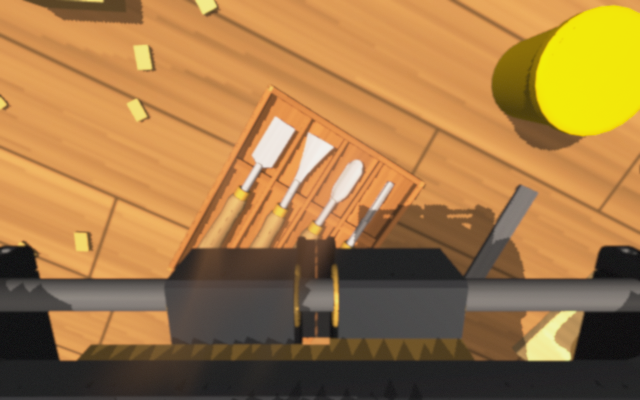

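```bash
python3 - <<'E'
from h import *
ci=r.camera_info('wrist');K=np.array(ci['K']);H=np.array(ci['hand_eye']);s=r.read_state()
R=Ro.from_quat(s['eef_rot']).as_matrix()
o=R@H[:3,3]+s['ee_pos']
for uv in [(313,153),(318,142)]:
    d=R@H[:3,:3]@np.linalg.inv(K)@[*uv,1]; print(o+d*(.023-o[2])/d[2])
E
```

```text
[0.59311295 0.29942895 0.023     ]
[0.60893572 0.29977184 0.023     ]
```

The wrist view puts the fishtail blade near pixel (313, 153), which works out to (0.590, 0.298). That agrees with the other views within about 5 mm. I'll descend with slight easing, then dwell.

Request:
move_arm(
  deltas=[
    [-1,0.12,-0.16,0.9,0],
    [-1,0,0,1,0],
    [-1,0,0,1,0],
    [-1,0,0,1,0],
    [-1,0,0,1,0],
    [-1,0,0,1,0],
    [-1,0,0,1,0],
    [-1,0,0,1,0],
    [-1,0,0,1,0],
    [-1,0,0,0.8,0],
    [-1,0,0,0.6,0],
    [-1,0,0,0.4,0],
  ],
)

```text
time: 5.8
ee_pos: [0.5892, 0.2973, 0.0587]
eef_rot: [0.975, 0.223, -0.001, 0.0]
ft_force: [0.5, -0.0, 0.7]
width: 0.0003
```

Request:
move_arm(
  deltas=[
    [-1,0,0,0.1,0],
    [-1,0,0,0,0],
    [-1,0,0,0,0],
    [-1,0,0,0,0],
    [-1,0,0,0,0],
    [-1,0,0,0,0],
    [-1,0,0,0,0],
    [-1,0,0,0,0],
    [-1,0,0,0,0],
    [-1,0,0,0,0],
    [-1,0,0,0,0],
    [-1,0,0,0,0],
  ],
)

```text
time: 6.8
ee_pos: [0.5894, 0.2983, 0.0575]
eef_rot: [0.975, 0.224, -0.0, 0.0]
ft_force: [0.1, -0.0, 0.2]
width: 0.0001
```

```bash
python3 - <<'E'
from h import *
s=r.read_state(); print(s['time'],s['ee_pos'])
for c in ['top','side']:
    im=snap(c,c+'2')
    if c=='side': cv2.imwrite('pics/side2c.png',cv2.resize(im[60:200,270:450,::-1],None,fx=4,fy=4,interpolation=2))
E
```

```text
6.8 [0.58940139 0.2983409  0.0575131 ]
```

View pics/side2c.png

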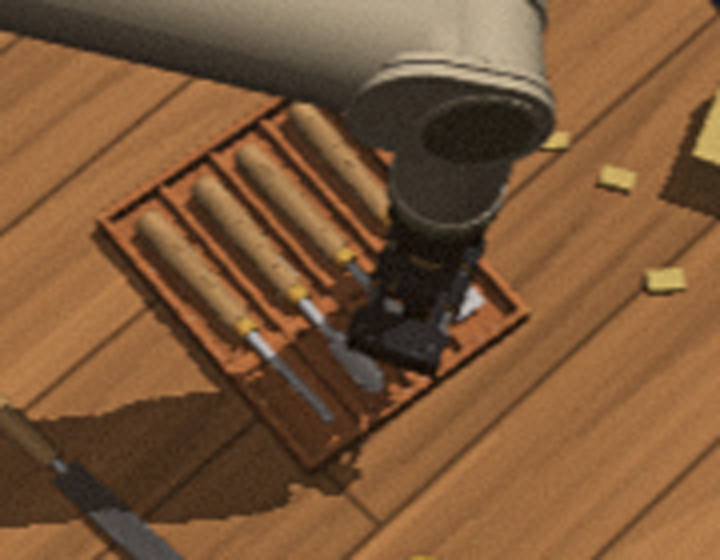

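The side view shows the shut fingertips over the fishtail blade, with the other tools undisturbed. Dwelling on.

Request:
move_arm(
  deltas=[
    [-1,0,0,0.2,0],
    [-1,0,0,0,0],
    [-1,0,0,0,0],
    [-1,0,0,0,0],
    [-1,0,0,0,0],
    [-1,0,0,0,0],
    [-1,0,0,0,0],
    [-1,0,0,0,0],
    [-1,0,0,0,0],
    [-1,0,0,0,0],
    [-1,0,0,0,0],
    [-1,0,0,0,0],
  ],
)

```text
time: 7.9
ee_pos: [0.5894, 0.2984, 0.0526]
eef_rot: [0.975, 0.223, 0.0, 0.0]
ft_force: [0.7, 0.2, 0.3]
width: 0.0006
```

Request:
move_arm(
  deltas=[
    [-1,0,0,0,0],
    [-1,0,0,0,0],
    [-1,0,0,0,0],
    [-1,0,0,0,0],
    [-1,0,0,0,0],
    [-1,0,0,0,0],
    [-1,0,0,0,0],
    [-1,0,0,0,0],
    [-1,0,0,0,0],
    [-1,0,0,0,0],
    [-1,0,0,0,0],
    [-1,0,0,0,0],
  ],
)

```text
time: 8.9
ee_pos: [0.5894, 0.2983, 0.0525]
eef_rot: [0.975, 0.223, 0.0, 0.0]
ft_force: [0.2, 0.2, -0.5]
width: 0.0003
```

Request:
move_arm(
  deltas=[
    [-1,0,0,0,0],
    [-1,0,0,0,0],
    [-1,0,0,0,0],
    [-1,0,0,0,0],
    [-1,0,0,0,0],
    [-1,0,0,0,0],
    [-1,0,0,0,0],
    [-1,0,0,0,0],
    [-1,0,0,0,0],
    [-1,0,0,0,0],
    [-1,0,0,0,0],
    [-1,0,0,0,0],
  ],
)

```text
time: 9.9
ee_pos: [0.5894, 0.2983, 0.0525]
eef_rot: [0.975, 0.224, 0.0, 0.0]
ft_force: [-0.1, -0.5, -1.1]
width: 0.0003
```

Request:
move_arm(
  deltas=[
    [-1,0,0,-0.6,0],
    [-1,0,0,-1,0],
    [-1,0,0,-1,0],
    [-1,0,0,-1,0],
    [-1,0,0,-1,0],
    [-1,0,0,-1,0],
    [-1,0,0,-1,0],
    [-1,0,0,-1,0],
    [-1,0,0,-1,0],
    [-1,0,0,-1,0],
    [-1,0,0,-1,0],
    [-1,0,0,-1,0],
  ],
)

```text
time: 10.9
ee_pos: [0.5889, 0.2983, 0.3453]
eef_rot: [0.975, 0.224, 0.001, -0.0]
ft_force: [0.3, 0.4, -0.5]
width: 0.0003
```

Request:
move_arm(
  deltas=[
    [-1,-0.53,0.82,0,0],
    [-1,-0.53,0.82,0,0],
    [-1,-0.53,0.82,0,0],
    [-1,-0.53,0.82,0,0],
    [-1,-0.53,0.82,0,0],
    [-1,-0.53,0.82,0,0],
    [-1,-0.53,0.82,0,0],
    [-1,-0.53,0.82,0,0],
    [-1,-0.53,0.82,0,0],
    [-1,-0.53,0.82,0,0],
    [-1,-0.53,0.82,0,0],
    [-1,-0.53,0.82,0,0],
  ],
)

```text
time: 11.9
ee_pos: [0.5529, 0.007, 0.3439]
eef_rot: [0.975, 0.224, 0.001, 0.0]
ft_force: [-0.0, 0.1, 0.4]
width: 0.0004
```

Request:
move_arm(
  deltas=[
    [-1,-0.53,0.82,0,0],
    [-1,-0.53,0.82,0,0],
    [-1,-0.53,0.82,0,0],
    [-1,-0.53,0.82,0,0],
    [-1,-0.53,0.82,0,0],
    [-1,-0.53,0.82,0,0],
    [-1,-0.53,0.82,0,0],
    [-1,-0.53,0.82,0,0],
    [-1,0,0,0,0],
    [-1,0,0,0,0],
  ],
)

```text
time: 12.73
ee_pos: [0.5291, -0.1871, 0.3434]
eef_rot: [0.975, 0.222, 0.0, 0.0]
ft_force: [0.2, 1.0, -0.9]
width: 0.0005
```

```bash
python3 - <<'E'
from h import *
s=r.read_state(); print(s['time'],s['ee_pos'])
im=snap('wrist','w3')
for l in ['ear','head']:
    for d in r.tip_of('wrist',l)[:2]: print(l,round(d['confidence'],2),cam2w('wrist',d['position'],s).round(4))
E
```

```text
12.7333 [ 0.52910746 -0.18710534  0.34337632]
ear 0.86 [ 0.5162 -0.2774  0.2088]
```

View pics/w3.png

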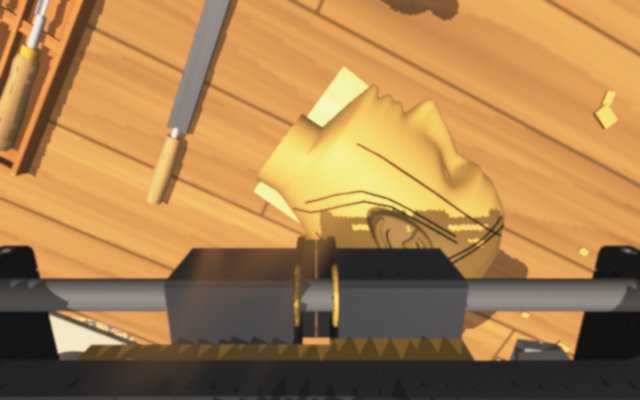

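The wrist view shows the ear around pixel (400, 235). The network's point at (0.516, -0.277, 0.209) agrees with the top and side views. Moving over it, then down to about 30 mm of tip clearance.

Request:
move_arm(
  deltas=[
    [-1,-0.51,0.78,0,0],
    [-1,-0.51,0.78,0,0],
    [-1,-0.51,0.78,0,0],
    [-1,-0.51,0.78,0,0],
    [-1,0,0,0.6,0],
    [-1,0,0,0.8,0],
    [-1,0,0,0.8,0],
    [-1,0,0,0.7,0],
    [-1,0,0,0.6,0],
    [-1,0,0,0.3,0],
    [-1,0,0,0.2,0],
    [-1,0,0,0,0],
  ],
)

```text
time: 13.88
ee_pos: [0.5177, -0.2778, 0.2422]
eef_rot: [0.975, 0.224, -0.0, -0.0]
ft_force: [-0.7, -0.6, 0.6]
width: 0.0003
```

```bash
python3 - <<'E'
from h import *
s=r.read_state(); print(s['time'],s['ee_pos'])
im=snap('side','side4')
cv2.imwrite('pics/side4c.png',cv2.resize(im[130:300,130:330,::-1],None,fx=3,fy=3,interpolation=2))
E
```

```text
13.8833 [ 0.51767535 -0.27784717  0.2422264 ]
```

View pics/side4c.png

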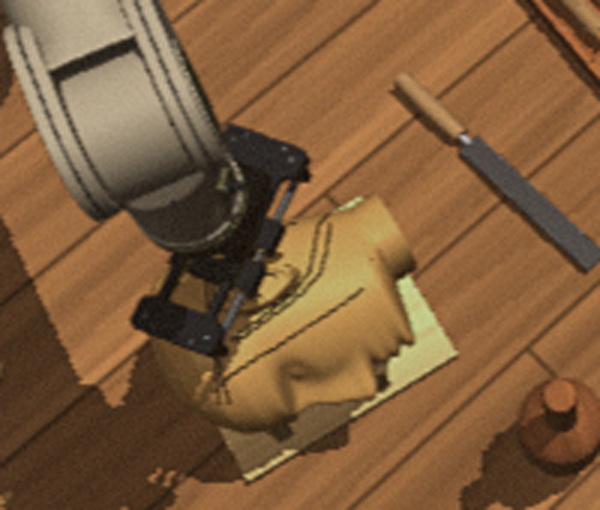

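The side view shows the fingertips over the ear and clear of it. Dwelling.

Request:
move_arm(
  deltas=[
    [-1,0,0,0.1,0],
    [-1,0,0,0,0],
    [-1,0,0,0,0],
    [-1,0,0,0,0],
    [-1,0,0,0,0],
    [-1,0,0,0,0],
    [-1,0,0,0,0],
    [-1,0,0,0,0],
    [-1,0,0,0,0],
    [-1,0,0,0,0],
    [-1,0,0,0,0],
    [-1,0,0,0,0],
  ],
)

```text
time: 14.93
ee_pos: [0.5176, -0.2786, 0.2401]
eef_rot: [0.975, 0.224, 0.0, 0.0]
ft_force: [0.4, 0.5, 0.1]
width: 0.0
```

Request:
move_arm(
  deltas=[
    [-1,0,0,0,0],
    [-1,0,0,0,0],
    [-1,0,0,0,0],
    [-1,0,0,0,0],
    [-1,0,0,0,0],
    [-1,0,0,0,0],
    [-1,0,0,0,0],
    [-1,0,0,0,0],
    [-1,0,0,0,0],
    [-1,0,0,0,0],
    [-1,0,0,0,0],
    [-1,0,0,0,0],
  ],
)

```text
time: 15.93
ee_pos: [0.5176, -0.2786, 0.2401]
eef_rot: [0.975, 0.224, 0.0, 0.0]
ft_force: [-0.1, -0.1, -1.3]
width: 0.0004
```

Request:
move_arm(
  deltas=[
    [-1,0,0,0,0],
    [-1,0,0,0,0],
    [-1,0,0,0,0],
    [-1,0,0,0,0],
    [-1,0,0,0,0],
    [-1,0,0,0,0],
    [-1,0,0,0,0],
    [-1,0,0,0,0],
    [-1,0,0,0,0],
    [-1,0,0,0,0],
    [-1,0,0,0,0],
    [-1,0,0,0,0],
  ],
)

```text
time: 16.93
ee_pos: [0.5176, -0.2786, 0.24]
eef_rot: [0.975, 0.223, 0.0, 0.0]
ft_force: [-0.1, -0.0, -0.3]
width: 0.0007
```

```bash
python3 - <<'E'
from h import *
s=r.read_state(); print(s['time'],s['ee_pos'],s['ft_force'])
a=cv2.imread('pics/top0.png'); b=snap('top','top5')[:,:,::-1]
for n,(x0,x1,y0,y1) in dict(tray=(175,275,185,305),rasp=(308,330,178,290),tub=(262,312,110,160)).items():
    print(n,cv2.phaseCorrelate(np.float32(cv2.cvtColor(a[y0:y1,x0:x1],6)),np.float32(cv2.cvtColor(np.ascontiguousarray(b[y0:y1,x0:x1]),6))))
r.close_job()
E
```

```text
16.9333 [ 0.51760317 -0.2785913   0.24004653] [-0.09564251 -0.00627349 -0.27473326]
tray ((0.0468284431341246, 0.08839412665930979), 0.8838534679412842)
rasp ((0.03704570167988663, -0.014412906994493824), 0.9641647100448608)
tub ((-0.032724271065614374, -0.06400035085277977), 0.9607372395515442)
the job is handed in; nothing more can be done
```

The arm pointed at the fishtail gouge's blade and then at the ear, and I handed the job in at about 17 s with it still over the ear. No verdict was reported.

| Place | Point between the pads (x, y) | Height above it | Held for |
|---|---|---|---|
| Fishtail blade | (0.589, 0.298) | about 50 mm | about 4 s |
| Ear | (0.518, -0.279) | about 53 mm | about 3 s |

- **Positions:** the camera estimates agreed within about 5 mm for the ear. For the fishtail blade, y ranged from 0.294 to 0.303. Measured heights fitted the text, at 22 to 26 mm for the blade and 204 to 209 mm for the ear.
- **Other tools:** the gripper was shut early on. It crossed the bench with the fingertips about 33 cm up, so no other tool was pointed at.
- **Nothing moved:** comparing top views from the start and end showed shifts of about 0.1 pixel or less for the tray, rasp and tub, which is well under 1 mm. I did not measure the mallet this way; the arm stayed over 20 cm from it.
- **Contact:** wrist force readings stayed between about -1.6 and +1 N, moving and still, with no sign of touching anything. That scatter is larger than the 0.3 N limit, so the readings cannot rule out a very light touch. The side views showed the fingers clear at both places.

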